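# Start the knob screw in the guide batten

## Task

On the pottery bench, take the black-knobbed screw out of the wooden tool rack, set it in the free pilot hole of the batten on the work board, and screw it in clockwise, pushing firmly but never pressing its tip on the wood with more than 40 N, so that its thread bites and draws it in until its steel collar sits fully down on the batten. Then let go of it and leave the two stamps and the clay pot as they were.

Things in the scene. Friction and masses are not known exactly. Their poses are not given: they have to be found in the camera images.
- screw_knob (a point): Middle of the screw's black square grip: 24 x 24 mm (this frame's x and y), 32 mm high (z, up), so its top is 16 mm above this point and the collar's underside 22 mm below it. The screw (about 70 g) stands upright, tip down, in one of the rack's three holes (which one varies), its collar resting on the rack's top and its shank hanging free in the hole
- screw_collar (a point): Centre of the underside of the screw's steel collar (36 mm across, 6 mm high, below the square grip), on the screw's axis; z points up along the screw. Below it is the steel shank, 12 mm across, with a blunt, rounded tip 25 mm below this point
- pilot (a point): Centre of the mouth of the free pilot hole, level with the batten's top, z up. The hole is 14 mm wide, straight down, with a 4 mm chamfer. The screw drops 20 mm into it until its tip meets uncut wood, the collar then 5 mm above the batten. Turned clockwise (seen from above) under push it sinks 10 mm per turn, so half a turn brings the collar down; beyond that it only slips
- batten_knob (a point): Middle of the square grip of a second, identical screw that is already home in the same batten, 140 mm from the pilot hole. It is fixed: leave it
- rack: Dark wooden tool rack, 210 mm (its x) by 50 mm by 40 mm high, fixed; origin at the centre of its underside. Three holes 13.5 mm wide in a row along its x, at -75, 0 and +75 mm; they hold the screw and two stamps
- stamp_round_mid (a point): Half-way up the visible part of a stamp with a wooden handle and a round brass head 24 mm across, standing in the rack, 50 mm tall above the rack's top; loose bystander
- stamp_square_mid (a point): Half-way up the visible part of a stamp with a wooden handle and a square brass head 22 mm across, standing in the rack, 50 mm tall above the rack's top; loose bystander
- pot: Small clay pot, 60 mm across and 50 mm high, standing on the work board behind the batten; loose bystander; origin at the centre of its underside
- screw: The whole screw; its origin is the same point as screw_collar, z up along the screw
- board: Plywood work board, 220 mm (its x) by 260 mm by 18 mm, fixed on the table, with a wooden guide batten on it: 44 mm wide, 220 mm long along y, 28 mm high, its top 46 mm above the table. The batten carries the free pilot hole and the second screw. Origin at the centre of the board's underside
- thread: The uncut wood at the bottom of the pilot hole; origin on its top. It sinks and turns with the screw and gives about 0.7 mm under 15 N. Under push the screw turns up to a fifth of a turn, then bites; below about 12 N it slips round and does not sink; 15 to 25 N is right, over 40 N splits the wood. Push alone does not drive it; turning back under push draws it out; let go, it stays
Things that resemble listed ones, but are neither listed nor needed, are in the scene too. What is shaped like the screw but green, orange or pink is not meant.

How it is judged:
On the way, in this order (a step that is already met when the one before it is completed fails the run):
1. the screw stands upright in the pilot hole, its tip on uncut wood and its collar still clear of the batten (horizontal distance between screw_collar and pilot below 0.003 m and z of screw_collar in the frame of pilot between 0.0025 and 0.0065 m and angle between screw's own z axis and vertical below 0.12 rad), for 0.2 s.
2. the collar has been drawn down on the batten (horizontal distance between screw_collar and pilot below 0.003 m and z of screw_collar in the frame of pilot below 0.002 m), for 0.2 s.
At the end, for the whole second after the job is handed in: The screw is in the pilot hole, its axis within 3 mm of the hole's and upright within 0.1 rad, its collar drawn down to within 2 mm of the batten's top, at rest and released (all of step 2 and angle between screw's own z axis and vertical below 0.1 rad and linear speed of screw below 0.01 m/s); the robot touches nothing.
It fails at once if the screw's tip is pressed on the wood at the bottom of the hole with more than 40 N (contact force between screw and thread above 40 N).
It fails at once if the round stamp is shifted by more than 15 mm (distance of stamp_round_mid from where it was at the start of the episode above 0.015 m).
It fails at once if the square stamp is shifted by more than 15 mm (distance of stamp_square_mid from where it was at the start of the episode above 0.015 m).
It fails at once if the pot is shifted by more than 15 mm (distance of pot from where it was at the start of the episode above 0.015 m).
It also fails if it takes over 72 s, if anything falls off the work surface, if the arm or the gripper's body presses on something with over 40 N, if the wrist force passes 120 N, or if a joint passes its speed limit or range.

## Robot

A 6-joint arm with a two-finger parallel gripper is mounted at the origin on the work surface. World frame = base frame: x ahead of the robot, y to its left, z up, the work surface at z = 0. Lengths are in m, angles in rad, forces in N, time in s.
With the tool pointing down it reaches from about 0.2 to 0.875 m from the base axis. Payload 3.4 kg.
Tool frame: the origin (TCP) lies at the very end of the fingers, on their centre line; the grasp point (between the pads) lies 19 mm behind it; z points along the fingers, y is the line along which they close (so a half turn about z gives the same grasp; the last joint's range is limited). The gripper opens to 94 mm and grips with 3 to 60 N. Pads are 16 mm wide; open, the fingers measure 119 mm over their backs; the gripper's body (75 mm by 177 mm) begins 78 mm behind the grasp point.
Start: joints at [-1.261, 0.276, 1.505, -0, 1.361, -0.121], TCP at [0.24, -0.523, 0.205] pointing down, gripper open.
Joint ranges: [-2.89, 2.89], [-0.75, 2.08], [0.22, 2.7], [-1.18, 4.32], [0.11, 2.71], [-2.7, 2.7]. Speed limits (rad/s): [2.57, 2.57, 3.14, 3.14, 3.14, 3.14].

## Interface

Orientations are given as a unit quaternion [w, x, y, z].
In Python, from plant import get_state, cams, order gives the robot as it stands.
- The arm moves only by the shell command python3 -m jog 'ROWS' [FORCE]. ROWS is JSON, a list of rows, each an object with "gripper": the finger opening in mm, from 0 to 94; "translation": the shift along the world's x, y, z in units of 800 mm (1.0 is 800 mm), a list of three; "dr": the turn, a rotation vector about the world's x, y, z in units of 360 degrees (1.0 is 360 degrees), a list of three. A call has 1 to 20 rows; each row shifts and turns the commanded pose from where the row before left it; what a row does not reach is not made up. A row lasts 1/12 s, in which the tool goes at most 41.7 mm and 7.16 degrees, less where a joint would pass 70% of its speed; a pose out of reach is approached as far as the arm can. A call with a number of a shift or a turn outside -1 to 1 is refused whole. A call with a gripper value outside its range is refused whole. The fingers move at their own pace and stop on an object; FORCE is the grip in N (left out, the last holds). Time passes only in rows, so rows that do not move let the fingers close. It gives the time, the measured TCP pose, the force, the opening and the grip force at its end, in the units of the state.
- get_state(): the state, without advancing time (a new reading comes with each control period).
- cams.grab_frame(name): name is "side" or "top"; returns the picture (400x640x3 uint8, blue, green, red); there is no depth.
- cams.camera_params(name): a dict with "K" (3x3 intrinsics, pixels), "camera_from_world" (4x4, takes a point from world to camera coordinates). Camera axes: x right, y up, looking along -z (the intrinsics and any distortion apply to the point x, -y, -z); pixel columns grow to the right and rows downward; lengths in m; the calibration is good to about 2 mm. A picture is of the moment at which its call begins. camera_params takes no time and is no camera call.
- order.sign_off(): hands the job in; it is judged then, once.
Trained networks look in the newest picture that a camera, given by its name, has taken for a name from the list of things; names that differ only in an ending like _2 or _b are one class to them, and where a whole thing is asked for, a point or a joint stands for the part that bears it (a point fixed in the world has none). Each returns a list of dicts, best first, with "score" (0 to 1); they miss things now and then, are a little off and sometimes report something else, mostly with a low value. They report only what shows in the picture. A call takes as long as a camera call. They do not tell look-alikes from the thing itself.
- cams.look_for(camera, label): "extent" ([left, top, right, bottom] in pixels, round what is visible of it).
- cams.tip_of(camera, label): "uv" ([column, row] in pixels: a listed point, or the origin of a listed thing).
The state is a dict: "time": time; "joint_positions": joint angles; "joint_vel": joint speeds; "joint_efforts": joint torques, N m; "eef_pos": TCP position; "ee_rot": TCP orientation; "ft_force": force on the tool from outside, world axes, zero at the start; "ft_torque": the same for the moment, N m; "width": finger opening in m; "grasp_force": force on a finger pad.
Only numpy, scipy, OpenCV 4.12 (cv2) and the standard library are available. Lean on these libraries where they do the work, as an engineer would, in place of code of your own. Each camera call takes 0.05 s, during which the arm holds its last target. There are 200 camera calls.

## Working session

There is one attempt and no reset: what is moved stays moved. The work goes in short steps, Python scripts to look and compute and a shell command to move; the robot and the scene stay as the last step left them, time stands still between calls to the robot, and variables do not carry over. Pictures are saved under pics/ and viewed, at most 10 in all, crops included, and the job is handed in when it is done.

```bash
mkdir -p pics; ls; python3 - <<'E'
from plant import get_state,cams
import cv2
s=get_state();print(s['time'],s['eef_pos'],s['ee_rot'],s['width'],s['ft_force'])
for n in('top','side'):
    cv2.imwrite(f'pics/{n}0.png',cams.grab_frame(n))
    p=cams.camera_params(n);print(n,p)
    for l in('screw_knob','screw_collar','pilot','batten_knob','rack','stamp_round_mid','stamp_square_mid','pot','board'):
        print(l,[(round(d['score'],2),[round(float(x)) for x in d['uv']]) for d in cams.tip_of(n,l)][:4])
E
```

```text
pics
0.0 [ 0.23991666 -0.52191349  0.20462957] [-9.03904702e-04  9.76891705e-01  2.13732939e-01 -1.00401684e-04] 0.09405076695730186 [-0.25362049 -0.80976937 -0.37972258]
top {'K': array([[371.82231395,   0.        , 321.5524816 ],
       [  0.        , 371.82231395, 198.95918101],
       [  0.        ,   0.        ,   1.        ]]), 'camera_from_world': array([[ 0.00148283, -0.99959345,  0.0284735 , -0.01608718],
       [ 0.99647453,  0.00386545,  0.08380669, -0.49758706],
       [-0.08388269,  0.02824884,  0.99607515, -0.79663538],
       [ 0.        ,  0.        ,  0.        ,  1.        ]])}
screw_knob [(0.8, [466, 240]), (0.55, [394, 246])]
screw_collar [(0.77, [430, 233]), (0.77, [464, 242]), (0.7, [424, 269]), (0.51, [391, 242])]
pilot [(0.62, [258, 192])]
batten_knob [(0.61, [190, 181])]
rack [(0.64, [418, 196])]
stamp_round_mid [(0.5, [435, 156])]
stamp_square_mid [(0.5, [435, 194])]
pot [(0.57, [208, 144])]
board [(0.79, [241, 177])]
side {'K': array([[484.44884983,   0.        , 315.50610554],
       [  0.        , 484.44884983, 202.90074746],
       [  0.        ,   0.        ,   1.        ]]), 'camera_from_world': array([[ 0.95060274, -0.3102026 ,  0.01134831, -0.44797763],
       [ 0.14750004,  0.48357145,  0.86278757, -0.14033175],
       [-0.27312666, -0.81849435,  0.50543924, -0.93021713],
       [ 0.        ,  0.        ,  0.        ,  1.        ]])}
screw_knob [(0.87, [338, 286]), (0.74, [306, 268]), (0.72, [285, 301])]
screw_collar [(0.78, [304, 276]), (0.73, [286, 310]), (0.7, [333, 298]), (0.51, [342, 338])]
pilot [(0.97, [318, 186])]
batten_knob [(0.72, [308, 155])]
rack [(0.93, [376, 303]), (0.5, [342, 170])]
stamp_round_mid [(0.74, [421, 270])]
stamp_square_mid [(0.87, [378, 279])]
pot [(0.71, [338, 173])]
board [(0.91, [323, 192])]
```

View pics/top0.png

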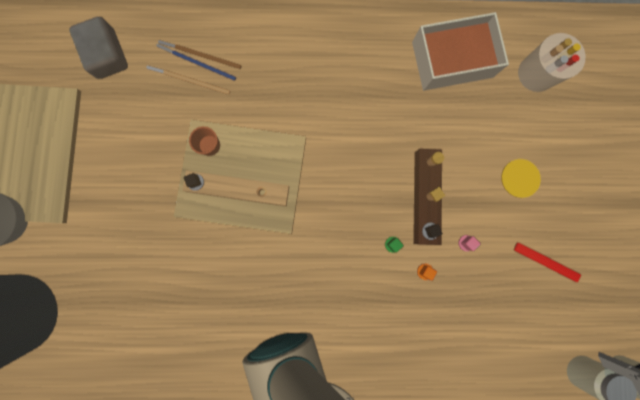

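View pics/side0.png

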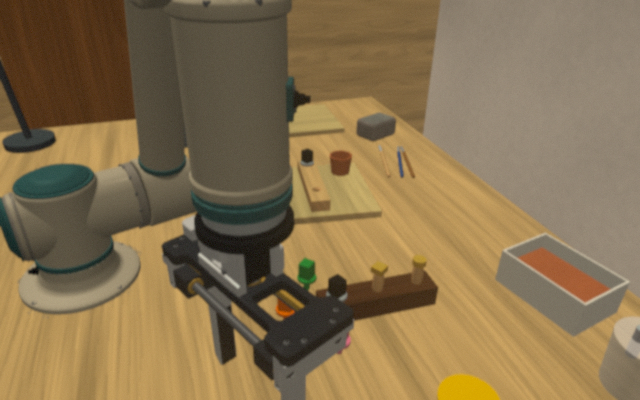

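The black-knobbed screw is at top (432,231) / side (338,286), in the rack's near hole. Look-alikes: green (394,245), orange (427,272), pink (469,243), and the batten's fixed black knob (193,181). The pilot is at (260,192), and the stamps are at (436,158) and (435,194).

```bash
cat > h.py <<'E'
import numpy as np, cv2
from plant import get_state,cams
from scipy.optimize import least_squares
P={n:cams.camera_params(n) for n in('top','side')}
def proj(n,X):
    T=P[n]['camera_from_world'];c=T[:3,:3]@np.asarray(X)+T[:3,3]
    u=P[n]['K']@np.array([c[0],-c[1],-c[2]]);return u[:2]/u[2]
def atz(n,uv,z):
    T=P[n]['camera_from_world'];K=P[n]['K']
    d=np.linalg.inv(K)@np.array([*uv,1]);d=T[:3,:3].T@(d*[1,-1,-1])
    o=-T[:3,:3].T@T[:3,3];return o+d*(z-o[2])/d[2]
def tri(a,b):
    r=least_squares(lambda X:np.r_[proj('top',X)-a,proj('side',X)-b],[.4,0,.05]);return r.x.round(4),np.abs(r.fun).max().round(1)
E
python3 - <<'E'
from h import *
def a(s,*k): print(s,*k)
a('pilot',tri((259,192),(318,186)),atz('top',(259,192),.046),atz('side',(318,186),.046))
a('bknob',tri((190,181),(308,155)),atz('top',(193,181),.084),atz('side',(308,156),.068))
a('knob',tri((432,231),(338,286)),atz('top',(432,231),.078),atz('side',(338,286),.062))
for n,u,v in(('round',(435,156),(421,270)),('sq',(435,194),(378,279))): a(n,tri(u,v))
im=cv2.imread('pics/top0.png')
c=cv2.resize(im[195:285,370:490],None,fx=6,fy=6,interpolation=cv2.INTER_CUBIC)
d=cv2.resize(im[160:215,170:300],None,fx=5.5,fy=5.5,interpolation=cv2.INTER_CUBIC)
cv2.imwrite('pics/c1.png',c[:540,:720]);cv2.imwrite('pics/c2.png',d)
E
```

```text
pilot (array([0.5114, 0.1169, 0.0555]), np.float64(1.4)) [0.50985973 0.11896805 0.046     ] [0.52035884 0.13293947 0.046     ]
bknob (array([0.5309, 0.2563, 0.0713]), np.float64(1.0)) [0.52769258 0.24658074 0.084     ] [0.53379331 0.2566501  0.068     ]
knob (array([ 0.4294, -0.2446,  0.0642]), np.float64(0.7)) [ 0.42785576 -0.2395573   0.078     ] [ 0.43141815 -0.24231183  0.062     ]
round (array([ 0.5839, -0.2522,  0.0682]), np.float64(0.8))
sq (array([ 0.5028, -0.2506,  0.0665]), np.float64(1.1))
```

View pics/c1.png

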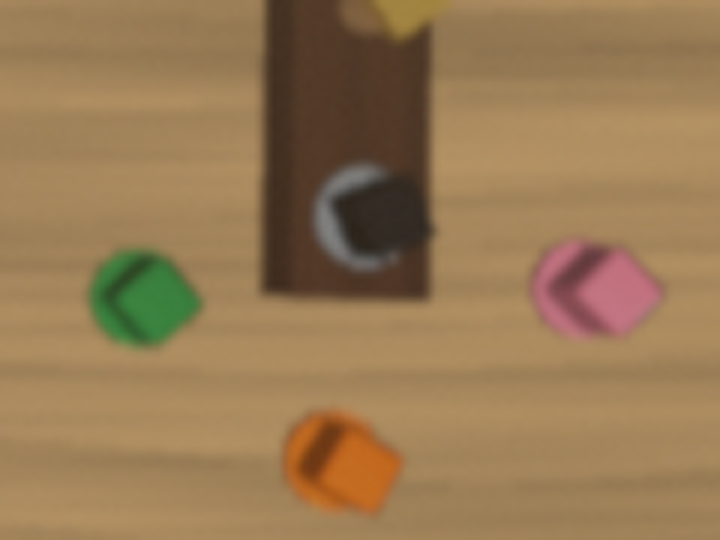

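View pics/c2.png

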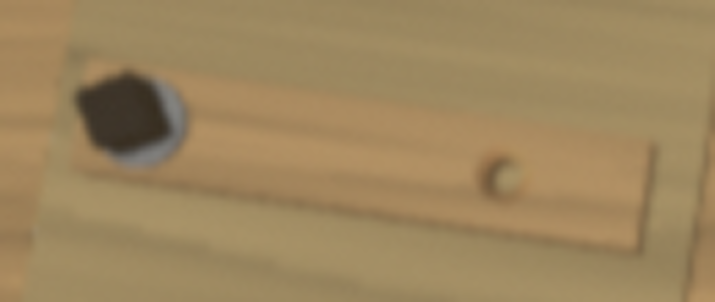

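Crops: the screw's collar is at top px (430.3,231.3) with a black grip, face yaw ≈22°/-68°, in the rack, so it is the right one. Pilot mouth is at (260.9,192.2).

```bash
python3 - <<'E'
from h import *
print(atz('top',(430.3,231.3),.046), tri((430.3,231.3),(336,298)))
print('pilot top',atz('top',(260.9,192.2),.046))
s=cv2.imread('pics/side0.png')
cv2.imwrite('pics/c3.png',np.hstack([cv2.resize(s[255:325,300:400],None,fx=4,fy=4,interpolation=2),cv2.resize(s[140:210,280:380],None,fx=4,fy=4,interpolation=2)]))
E
```

```text
[ 0.42716286 -0.24635166  0.046     ] (array([ 0.4268, -0.2478,  0.0413]), np.float64(0.2))
pilot top [0.50945025 0.11494074 0.046     ]
```

View pics/c3.png

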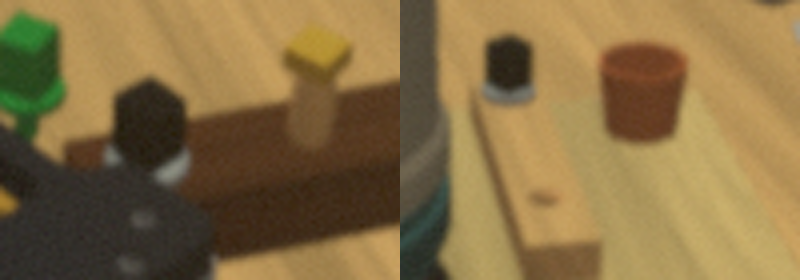

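```bash
python3 -m jog '[{"gripper":60,"translation":[0.012,0.02,0],"dr":[0,0,0.0195]},{"gripper":60,"translation":[0.012,0.02,0],"dr":[0,0,0.0195]},{"gripper":60,"translation":[0.012,0.02,0],"dr":[0,0,0.0195]},{"gripper":60,"translation":[0.012,0.02,0],"dr":[0,0,0.0195]},{"gripper":60,"translation":[0.012,0.02,0],"dr":[0,0,0.0195]},{"gripper":60,"translation":[0.012,0.02,0],"dr":[0,0,0.0195]},{"gripper":60,"translation":[0.012,0.02,0],"dr":[0,0,0.0195]},{"gripper":60,"translation":[0.012,0.02,0],"dr":[0,0,0.0195]},{"gripper":60,"translation":[0.012,0.02,0],"dr":[0,0,0.0195]},{"gripper":60,"translation":[0.012,0.02,0],"dr":[0,0,0.0195]},{"gripper":60,"translation":[0.012,0.02,0],"dr":[0,0,0.0195]},{"gripper":60,"translation":[0.012,0.02,0],"dr":[0,0,0.0195]},{"gripper":60,"translation":[0.012,0.02,0],"dr":[0,0,0.0195]},{"gripper":60,"translation":[0.012,0.02,0],"dr":[0,0,0.0195]},{"gripper":60,"translation":[0.012,0.02,0],"dr":[0,0,0.0195]},{"gripper":60,"translation":[0.012,0.02,0],"dr":[0,0,0.0195]},{"gripper":60,"translation":[0.012,0.02,0],"dr":[0,0,0.0195]},{"gripper":60,"translation":[0.012,0.005,0],"dr":[0,0,0.0195]},{"gripper":60,"translation":[0.012,0,0],"dr":[0,0,0.0195]},{"gripper":60,"translation":[0.009,0,0],"dr":[0,0,0.0195]}]'
```

```text
time: 2.67
eef_pos: [0.4305, -0.246, 0.2057]
ee_rot: [0.0, 0.126, 0.992, -0.0]
ft_force: [0.2, -0.1, 0.6]
width: 0.06
grasp_force: 0.0
```

```bash
python3 -m jog '[{"gripper":60,"translation":[-0.003,0,0],"dr":[0,0,0.017]},{"gripper":60,"translation":[0,0,-0.02],"dr":[0,0,0.017]},{"gripper":60,"translation":[0,0,-0.02],"dr":[0,0,0.017]},{"gripper":60,"translation":[0,0,-0.025],"dr":[0,0,0.017]},{"gripper":60,"translation":[0,0,-0.025],"dr":[0,0,0.017]},{"gripper":60,"translation":[0,0,-0.02],"dr":[0,0,0.017]},{"gripper":60,"translation":[0,0,-0.01],"dr":[0,0,0]},{"gripper":60,"translation":[0,0,0],"dr":[0,0,0]}]'; python3 - <<'E'
from h import *
print(tri((260.9,192.2),(316.2,189.5)),atz('side',(316.2,189.5),.046))
t=cams.grab_frame('top');s=cams.grab_frame('side')
R=lambda i,f:cv2.resize(i,None,fx=f,fy=f,interpolation=2)
cv2.imwrite('pics/v1.png',np.hstack([R(t[185:285,380:480],4),R(s[230:330,290:390],4)]))
e=get_state()['eef_pos'];print(e,proj('side',e),proj('top',e))
E
```

```text
time: 3.33
eef_pos: [0.4262, -0.2456, 0.1079]
ee_rot: [-0.001, -0.188, 0.982, 0.001]
ft_force: [0.5, -0.4, -0.4]
width: 0.0599
grasp_force: 0.0
(array([0.5095, 0.1146, 0.0478]), np.float64(0.1)) [0.51083173 0.11768289 0.046     ]
[ 0.42764495 -0.24674125  0.10991836] [337.79858728 265.32640532] [440.9026881  231.14597434]
```

View pics/v1.png

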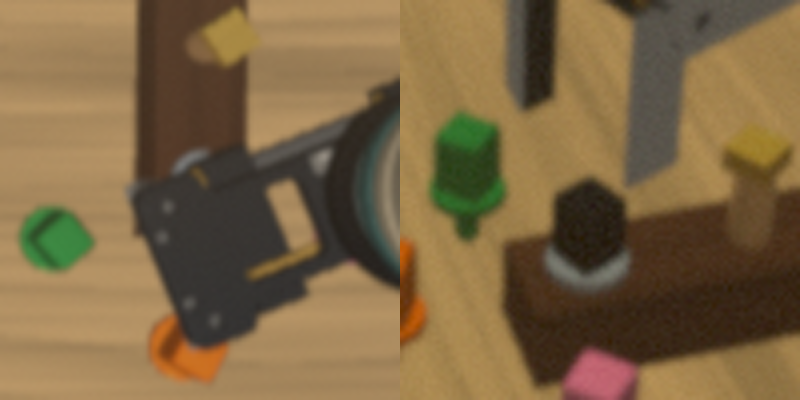

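Both fingers straddle the black knob: finger tip midpoint is at side px (338,265), knob at (338,277). Descending and gripping.

```bash
python3 -m jog '[{"gripper":60,"translation":[0,0,-0.02],"dr":[0,0,0]},{"gripper":60,"translation":[0,0,-0.02],"dr":[0,0,0]},{"gripper":60,"translation":[0,0,-0.02],"dr":[0,0,0]},{"gripper":60,"translation":[0,0,-0.01],"dr":[0,0,0]},{"gripper":60,"translation":[0,0,-0.002],"dr":[0,0,0]},{"gripper":60,"translation":[0,0,0],"dr":[0,0,0]},{"gripper":15,"translation":[0,0,0],"dr":[0,0,0]},{"gripper":15,"translation":[0,0,0],"dr":[0,0,0]},{"gripper":15,"translation":[0,0,0],"dr":[0,0,0]},{"gripper":15,"translation":[0,0,0],"dr":[0,0,0]},{"gripper":15,"translation":[0,0,0],"dr":[0,0,0]},{"gripper":15,"translation":[0,0,0],"dr":[0,0,0]},{"gripper":15,"translation":[0,0,0],"dr":[0,0,0]},{"gripper":15,"translation":[0,0,0],"dr":[0,0,0]},{"gripper":15,"translation":[0,0,0],"dr":[0,0,0]}]' 40; python3 -c "
from plant import get_state;s=get_state();print(s['eef_pos'],s['joint_positions'])"
```

```text
time: 4.68
eef_pos: [0.4274, -0.2465, 0.0521]
ee_rot: [0.0, -0.189, 0.982, -0.0]
ft_force: [-0.1, 0.4, 3.1]
width: 0.0236
grasp_force: 40.0
[ 0.42739827 -0.24652593  0.05212332] [-6.64391782e-01  2.95807970e-01  1.90432607e+00  1.18916143e-04
  9.41325291e-01 -2.61578911e+00]
```

```bash
python3 -m jog '[{"gripper":15,"translation":[0,0,0.01],"dr":[0,0,0]},{"gripper":15,"translation":[0,0,0.02],"dr":[0,0,0]},{"gripper":15,"translation":[0,0,0.03],"dr":[0,0,0]},{"gripper":15,"translation":[0,0,0.03],"dr":[0,0,0]},{"gripper":15,"translation":[0,0,0.03],"dr":[0,0,0]},{"gripper":15,"translation":[0,0,0.03],"dr":[0,0,0]},{"gripper":15,"translation":[0,0,0],"dr":[0,0,0]}]'; python3 -m jog '[{"gripper":15,"translation":[0.0064,0.02,0],"dr":[0,0,0.0073]},{"gripper":15,"translation":[0.0064,0.0282,0],"dr":[0,0,0.0073]},{"gripper":15,"translation":[0.0064,0.0282,0],"dr":[0,0,0.0073]},{"gripper":15,"translation":[0.0064,0.0282,0],"dr":[0,0,0.0073]},{"gripper":15,"translation":[0.0064,0.0282,0],"dr":[0,0,0.0073]},{"gripper":15,"translation":[0.0064,0.0282,0],"dr":[0,0,0.0073]},{"gripper":15,"translation":[0.0064,0.0282,0],"dr":[0,0,0.0073]},{"gripper":15,"translation":[0.0064,0.0282,0],"dr":[0,0,0.0073]},{"gripper":15,"translation":[0.0064,0.0282,0],"dr":[0,0,0.0073]},{"gripper":15,"translation":[0.0064,0.0282,0],"dr":[0,0,0.0073]},{"gripper":15,"translation":[0.0064,0.0282,0],"dr":[0,0,0.0073]},{"gripper":15,"translation":[0.0064,0.0282,0],"dr":[0,0,0.0073]},{"gripper":15,"translation":[0.0064,0.0282,0],"dr":[0,0,0.0073]},{"gripper":15,"translation":[0.0064,0.0282,0],"dr":[0,0,0.0073]},{"gripper":15,"translation":[0.0064,0.0282,0],"dr":[0,0,0.0073]},{"gripper":15,"translation":[0.0064,0.0282,-0.02],"dr":[0,0,0.0073]},{"gripper":15,"translation":[0,0.0082,-0.03],"dr":[0,0,0]},{"gripper":15,"translation":[0,0,-0.02],"dr":[0,0,0]},{"gripper":15,"translation":[0,0,0],"dr":[0,0,0]},{"gripper":15,"translation":[0,0,0],"dr":[0,0,0]}]'; python3 - <<'E'
from h import *
s0=get_state();e=s0['eef_pos'];print(e,s0['joint_positions'],s0['width'],s0['ft_force'])
t=cams.grab_frame('top');s=cams.grab_frame('side')
R=lambda i,f:cv2.resize(i,None,fx=f,fy=f,interpolation=2)
cv2.imwrite('pics/v2.png',np.hstack([R(t[140:240,200:300],4),R(s[110:210,270:370],4)]))
for l in('screw_knob','screw_collar','pilot','batten_knob'):
  for n in('top','side'): print(l,n,[(round(d['score'],2),[round(float(x),1) for x in d['uv']]) for d in cams.tip_of(n,l)][:4])
print('expected collar',proj('side',e-[0,0,.012]),'tip',proj('side',e-[0,0,.037]))
E
```

```text
time: 5.27
eef_pos: [0.4299, -0.2485, 0.1767]
ee_rot: [0.003, -0.189, 0.982, -0.004]
ft_force: [0.2, -1.0, -0.2]
width: 0.0238
grasp_force: 40.0
time: 6.93
eef_pos: [0.508, 0.1144, 0.1146]
ee_rot: [-0.002, -0.529, 0.849, 0.001]
ft_force: [-0.1, -0.1, -0.5]
width: 0.0237
grasp_force: 40.0
[0.50803613 0.11441681 0.11456326] [ 8.79474758e-02  2.66498597e-01  1.75947562e+00 -1.37572768e-04
  1.11916437e+00 -2.59756963e+00] 0.023732452101105146 [-0.14397931 -0.07849963 -0.53615289]
screw_knob top [(0.82, [468.5, 242.8]), (0.75, [427.2, 274.7]), (0.66, [393.8, 246.6]), (0.57, [254.2, 188.0])]
screw_knob side [(0.86, [284.1, 303.3]), (0.81, [305.3, 269.2]), (0.6, [338.3, 329.7]), (0.5, [318.8, 156.7])]
screw_collar top [(0.79, [392.8, 242.7]), (0.78, [424.6, 270.3]), (0.76, [464.8, 242.5]), (0.47, [258.7, 191.4])]
screw_collar side [(0.92, [287.6, 309.1]), (0.9, [305.6, 274.9]), (0.83, [311.9, 168.3]), (0.7, [340.8, 340.4])]
pilot top [(0.81, [260.4, 191.9])]
pilot side [(0.69, [315.8, 189.1])]
batten_knob top [(0.93, [193.5, 179.1]), (0.26, [432.4, 156.7])]
batten_knob side [(0.76, [307.4, 154.6])]
expected collar [315.78280141 168.69814936] tip [315.65734699 178.38426993]
```

View pics/v2.png

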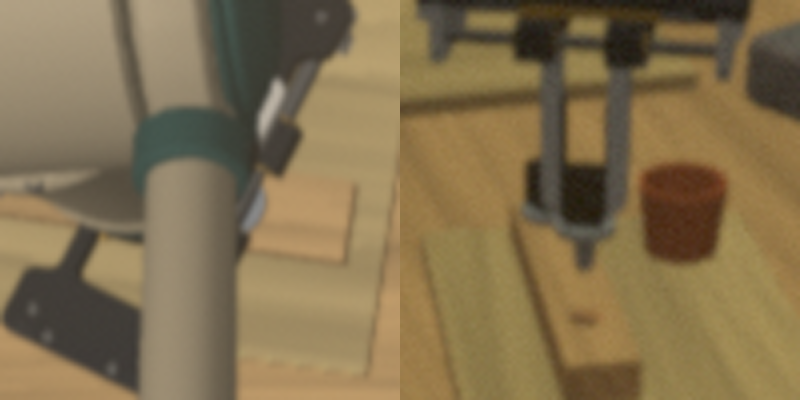

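Side view: screw tip at (316.4,177), pilot at (315.9,189.6), so they line up; the pot is clear to the right. Lowering gently.

```bash
python3 -m jog '[{"gripper":15,"translation":[0.001,0.0005,-0.015],"dr":[0,0,0]},{"gripper":15,"translation":[0,0,-0.015],"dr":[0,0,0]},{"gripper":15,"translation":[0,0,-0.006],"dr":[0,0,0]},{"gripper":15,"translation":[0,0,-0.004],"dr":[0,0,0]},{"gripper":15,"translation":[0,0,-0.004],"dr":[0,0,0]},{"gripper":15,"translation":[0,0,0],"dr":[0,0,0]}]'; python3 -m jog '[{"gripper":15,"translation":[0,0,-0.003],"dr":[0,0,0]},{"gripper":15,"translation":[0,0,-0.003],"dr":[0,0,0]},{"gripper":15,"translation":[0,0,0],"dr":[0,0,0]}]'
```

```text
time: 7.93
eef_pos: [0.5099, 0.1148, 0.0804]
ee_rot: [-0.0, -0.529, 0.849, 0.0]
ft_force: [-0.8, 0.1, -0.3]
width: 0.0238
grasp_force: 40.0
time: 8.18
eef_pos: [0.5099, 0.1148, 0.0757]
ee_rot: [-0.0, -0.529, 0.849, 0.0]
ft_force: [0.6, -0.7, -0.5]
width: 0.0236
grasp_force: 40.0
```

```bash
python3 -m jog '[{"gripper":15,"translation":[0,0,-0.003],"dr":[0,0,0]},{"gripper":15,"translation":[0,0,-0.003],"dr":[0,0,0]},{"gripper":15,"translation":[0,0,-0.003],"dr":[0,0,0]},{"gripper":15,"translation":[0,0,0],"dr":[0,0,0]},{"gripper":15,"translation":[0,0,0],"dr":[0,0,0]}]'; python3 -m jog '[{"gripper":15,"translation":[0,0,-0.0015],"dr":[0,0,0]},{"gripper":15,"translation":[0,0,-0.001],"dr":[0,0,0]},{"gripper":15,"translation":[0,0,0],"dr":[0,0,0]}]'; python3 -m jog '[{"gripper":15,"translation":[0,0,-0.001],"dr":[0,0,0]},{"gripper":15,"translation":[0,0,0],"dr":[0,0,0]}]'
```

```text
time: 8.6
eef_pos: [0.5099, 0.1148, 0.0685]
ee_rot: [-0.0, -0.529, 0.849, 0.0]
ft_force: [0.3, 0.3, -0.7]
width: 0.0232
grasp_force: 40.0
time: 8.85
eef_pos: [0.51, 0.1149, 0.0666]
ee_rot: [-0.0, -0.529, 0.849, 0.0]
ft_force: [-0.4, 0.5, -0.2]
width: 0.0236
grasp_force: 40.0
time: 9.02
eef_pos: [0.51, 0.1149, 0.0658]
ee_rot: [-0.0, -0.529, 0.849, 0.0]
ft_force: [0.0, -1.2, -0.7]
width: 0.0236
grasp_force: 40.0
```

```bash
for i in 1; do python3 -m jog '[{"gripper":15,"translation":[0,0,-0.0015],"dr":[0,0,0]},{"gripper":15,"translation":[0,0,0],"dr":[0,0,0]}]'|egrep 'pos|force'; python3 -m jog '[{"gripper":15,"translation":[0,0,-0.0007],"dr":[0,0,0]},{"gripper":15,"translation":[0,0,0],"dr":[0,0,0]}]'|egrep 'pos|force'; python3 -m jog '[{"gripper":15,"translation":[0,0,-0.0007],"dr":[0,0,0]},{"gripper":15,"translation":[0,0,0],"dr":[0,0,0]}]'|egrep 'pos|force'; done
```

```text
eef_pos: [0.5099, 0.1149, 0.0645]
ft_force: [1.0, 0.0, -0.5]
grasp_force: 40.0
eef_pos: [0.51, 0.1149, 0.064]
ft_force: [-0.3, -0.5, -1.2]
grasp_force: 40.0
eef_pos: [0.5102, 0.1148, 0.0636]
ft_force: [0.3, -0.9, -0.6]
grasp_force: 40.0
```

```bash
python3 -m jog '[{"gripper":15,"translation":[0,0,-0.0006],"dr":[0,0,0]},{"gripper":15,"translation":[0,0,0],"dr":[0,0,0]}]'|egrep 'pos|force'; python3 -m jog '[{"gripper":15,"translation":[0,0,-0.0005],"dr":[0,0,0]},{"gripper":15,"translation":[0,0,0],"dr":[0,0,0]}]'|egrep 'pos|force'
```

```text
eef_pos: [0.5104, 0.1147, 0.0632]
ft_force: [-0.8, -0.1, -0.8]
grasp_force: 40.0
eef_pos: [0.5105, 0.1147, 0.0629]
ft_force: [1.0, -0.7, 1.3]
grasp_force: 40.0
```

```bash
python3 -m jog '[{"gripper":15,"translation":[0,0,-0.0005],"dr":[0,0,0]},{"gripper":15,"translation":[0,0,0],"dr":[0,0,0]}]'|egrep 'pos|force'; python3 -m jog '[{"gripper":15,"translation":[0,0,-0.0004],"dr":[0,0,0]},{"gripper":15,"translation":[0,0,0],"dr":[0,0,0]}]'|egrep 'pos|force'
```

```text
eef_pos: [0.5105, 0.1147, 0.0627]
ft_force: [0.4, -1.1, 2.7]
grasp_force: 40.0
eef_pos: [0.5105, 0.1147, 0.0626]
ft_force: [-0.1, -1.5, 5.7]
grasp_force: 40.0
```

```bash
python3 -m jog '[{"gripper":15,"translation":[0,0,-0.0008],"dr":[0,0,0]},{"gripper":15,"translation":[0,0,0],"dr":[0,0,0]}]' 60|egrep 'pos|force'; python3 -m jog '[{"gripper":15,"translation":[0,0,-0.0005],"dr":[0,0,0]},{"gripper":15,"translation":[0,0,0],"dr":[0,0,0]}]'|egrep 'pos|force'
```

```text
eef_pos: [0.5105, 0.1147, 0.0624]
ft_force: [-1.0, -1.6, 8.6]
grasp_force: 60.0
eef_pos: [0.5105, 0.1148, 0.0623]
ft_force: [-1.4, -1.6, 11.3]
grasp_force: 60.0
```

```bash
python3 -m jog '[{"gripper":15,"translation":[0,0,-0.001],"dr":[0,0,0]},{"gripper":15,"translation":[0,0,-0.0005],"dr":[0,0,0]},{"gripper":15,"translation":[0,0,0],"dr":[0,0,0]}]'|egrep 'pos|force'; python3 -m jog '[{"gripper":15,"translation":[0,0,0],"dr":[0,0,-0.014]},{"gripper":15,"translation":[0,0,0],"dr":[0,0,-0.014]},{"gripper":15,"translation":[0,0,0],"dr":[0,0,-0.014]},{"gripper":15,"translation":[0,0,0],"dr":[0,0,-0.014]},{"gripper":15,"translation":[0,0,0],"dr":[0,0,0]}]'|egrep 'pos|force'; python3 -m jog '[{"gripper":15,"translation":[0,0,0],"dr":[0,0,-0.014]},{"gripper":15,"translation":[0,0,0],"dr":[0,0,-0.014]},{"gripper":15,"translation":[0,0,0],"dr":[0,0,-0.014]},{"gripper":15,"translation":[0,0,0],"dr":[0,0,-0.014]},{"gripper":15,"translation":[0,0,0],"dr":[0,0,0]}]'|egrep 'pos|rot|force'; python3 -c "
from plant import get_state;s=get_state();print(s['joint_positions'][5],s['ft_torque'],s['eef_pos'],s['ft_force'])"
```

```text
eef_pos: [0.5106, 0.1148, 0.062]
ft_force: [-2.0, -1.5, 16.9]
grasp_force: 60.0
eef_pos: [0.5105, 0.1149, 0.0618]
ft_force: [-2.7, -1.3, 15.8]
grasp_force: 60.0
eef_pos: [0.5101, 0.1154, 0.0614]
ee_rot: [0.001, -0.202, 0.979, 0.0]
ft_force: [-1.9, -0.3, 11.8]
grasp_force: 60.0
-1.8904016147896519 [0.14215588 0.4375207  0.02092196] [0.51014769 0.11539398 0.06136878] [-1.88029801 -0.34542685 11.83672007]
```

```bash
python3 -m jog '[{"gripper":15,"translation":[0,0,-0.001],"dr":[0,0,0]},{"gripper":15,"translation":[0,0,-0.0004],"dr":[0,0,0]},{"gripper":15,"translation":[0,0,0],"dr":[0,0,0]}]'|egrep 'pos|force'; python3 -m jog '[{"gripper":15,"translation":[0,0,-0.0002],"dr":[0,0,-0.014]},{"gripper":15,"translation":[0,0,-0.0002],"dr":[0,0,-0.014]},{"gripper":15,"translation":[0,0,-0.0002],"dr":[0,0,-0.014]},{"gripper":15,"translation":[0,0,-0.0002],"dr":[0,0,-0.014]},{"gripper":15,"translation":[0,0,0],"dr":[0,0,0]}]'|egrep 'pos|force';  python3 -m jog '[{"gripper":15,"translation":[0,0,-0.0002],"dr":[0,0,-0.014]},{"gripper":15,"translation":[0,0,-0.0002],"dr":[0,0,-0.014]},{"gripper":15,"translation":[0,0,-0.0002],"dr":[0,0,-0.014]},{"gripper":15,"translation":[0,0,-0.0002],"dr":[0,0,-0.014]},{"gripper":15,"translation":[0,0,0],"dr":[0,0,0]}]'|egrep 'pos|rot|force'
```

```text
eef_pos: [0.5102, 0.1154, 0.0611]
ft_force: [-4.3, 0.1, 18.6]
grasp_force: 60.0
eef_pos: [0.5101, 0.1159, 0.0605]
ft_force: [-3.5, 0.9, 18.4]
grasp_force: 60.0
eef_pos: [0.5102, 0.1165, 0.06]
ee_rot: [0.001, 0.148, 0.989, 0.002]
ft_force: [-4.0, 2.4, 19.0]
grasp_force: 60.0
```

```bash
python3 -m jog '[{"gripper":15,"translation":[0,0,-0.0002],"dr":[0,0,-0.014]},{"gripper":15,"translation":[0,0,-0.0002],"dr":[0,0,-0.014]},{"gripper":15,"translation":[0,0,-0.0002],"dr":[0,0,-0.014]},{"gripper":15,"translation":[0,0,-0.0002],"dr":[0,0,-0.014]},{"gripper":15,"translation":[0,0,0],"dr":[0,0,0]}]'|egrep 'pos|force';  python3 -m jog '[{"gripper":15,"translation":[0,0,-0.0002],"dr":[0,0,-0.014]},{"gripper":15,"translation":[0,0,-0.0002],"dr":[0,0,-0.014]},{"gripper":15,"translation":[0,0,-0.0002],"dr":[0,0,-0.014]},{"gripper":15,"translation":[0,0,-0.0002],"dr":[0,0,-0.014]},{"gripper":15,"translation":[0,0,0],"dr":[0,0,0]}]'|egrep 'pos|rot|force'; python3 -m jog '[{"gripper":15,"translation":[0,0,-0.0002],"dr":[0,0,-0.014]},{"gripper":15,"translation":[0,0,-0.0002],"dr":[0,0,-0.014]},{"gripper":15,"translation":[0,0,-0.0002],"dr":[0,0,-0.014]},{"gripper":15,"translation":[0,0,-0.0002],"dr":[0,0,-0.014]},{"gripper":15,"translation":[0,0,0],"dr":[0,0,0]}]'|egrep 'pos|rot|force'
```

```text
eef_pos: [0.5105, 0.1169, 0.0594]
ft_force: [-3.9, 4.0, 19.3]
grasp_force: 60.0
eef_pos: [0.5109, 0.1172, 0.0589]
ee_rot: [0.0, 0.48, 0.877, 0.003]
ft_force: [-2.5, 4.5, 18.7]
grasp_force: 60.0
eef_pos: [0.5115, 0.1174, 0.0583]
ee_rot: [0.0, 0.626, 0.78, 0.003]
ft_force: [-2.9, 4.6, 18.9]
grasp_force: 60.0
```

```bash
python3 -m jog '[{"gripper":15,"translation":[0,0,-0.0002],"dr":[0,0,-0.014]},{"gripper":15,"translation":[0,0,-0.0002],"dr":[0,0,-0.014]},{"gripper":15,"translation":[0,0,-0.0002],"dr":[0,0,-0.014]},{"gripper":15,"translation":[0,0,-0.0002],"dr":[0,0,-0.014]},{"gripper":15,"translation":[0,0,0],"dr":[0,0,0]}]'|egrep 'pos|force';  python3 -m jog '[{"gripper":15,"translation":[0,0,-0.0001],"dr":[0,0,-0.014]},{"gripper":15,"translation":[0,0,-0.0001],"dr":[0,0,-0.014]},{"gripper":15,"translation":[0,0,-0.0001],"dr":[0,0,-0.014]},{"gripper":15,"translation":[0,0,-0.0001],"dr":[0,0,-0.014]},{"gripper":15,"translation":[0,0,0],"dr":[0,0,0]}]'|egrep 'pos|rot|force'; python3 -m jog '[{"gripper":15,"translation":[0,0,-0.0001],"dr":[0,0,-0.014]},{"gripper":15,"translation":[0,0,-0.0001],"dr":[0,0,-0.014]},{"gripper":15,"translation":[0,0,-0.0001],"dr":[0,0,-0.014]},{"gripper":15,"translation":[0,0,-0.0001],"dr":[0,0,-0.014]},{"gripper":15,"translation":[0,0,0],"dr":[0,0,0]}]'|egrep 'pos|rot|force'; python3 -c "
from plant import get_state;s=get_state();print(s['time'],s['joint_positions'][5],s['ft_torque'])"
```

```text
eef_pos: [0.5122, 0.1174, 0.0582]
ft_force: [-2.5, 4.8, 20.8]
grasp_force: 60.0
eef_pos: [0.5129, 0.1169, 0.0582]
ee_rot: [0.0, 0.856, 0.516, 0.004]
ft_force: [-2.6, 3.6, 21.8]
grasp_force: 60.0
eef_pos: [0.514, 0.1162, 0.0582]
ee_rot: [0.0, 0.933, 0.359, 0.005]
ft_force: [-0.7, 2.2, 22.1]
grasp_force: 60.0
15.1833 0.9248243456984735 [ 0.25485983  0.15781819 -0.11654656]
```

Sinking has stopped at TCP z 0.0582 (collar seated). Relieve the push, then release.

```bash
python3 -m jog '[{"gripper":15,"translation":[0,0,0.001],"dr":[0,0,0]},{"gripper":15,"translation":[0,0,0.001],"dr":[0,0,0]},{"gripper":15,"translation":[0,0,0.001],"dr":[0,0,0]},{"gripper":15,"translation":[0,0,0],"dr":[0,0,0]}]'|egrep 'pos|force'; python3 -m jog '[{"gripper":40,"translation":[0,0,0],"dr":[0,0,0]},{"gripper":50,"translation":[0,0,0],"dr":[0,0,0]},{"gripper":50,"translation":[0,0,0],"dr":[0,0,0]},{"gripper":50,"translation":[0,0,0],"dr":[0,0,0]},{"gripper":50,"translation":[0,0,0],"dr":[0,0,0]},{"gripper":50,"translation":[0,0,0],"dr":[0,0,0]},{"gripper":50,"translation":[0,0,0.02],"dr":[0,0,0]},{"gripper":50,"translation":[0,0,0.03],"dr":[0,0,0]},{"gripper":50,"translation":[0,0,0.04],"dr":[0,0,0]},{"gripper":50,"translation":[0,0,0.04],"dr":[0,0,0]},{"gripper":50,"translation":[0,0,0.04],"dr":[0,0,0]},{"gripper":50,"translation":[-0.03,-0.03,0],"dr":[0,0,0]},{"gripper":50,"translation":[-0.03,-0.03,0],"dr":[0,0,0]},{"gripper":50,"translation":[-0.03,-0.03,0],"dr":[0,0,0]},{"gripper":50,"translation":[-0.03,-0.03,0],"dr":[0,0,0]},{"gripper":50,"translation":[-0.03,-0.03,0],"dr":[0,0,0]},{"gripper":50,"translation":[0,-0.03,0],"dr":[0,0,0]},{"gripper":50,"translation":[0,-0.03,0],"dr":[0,0,0]},{"gripper":50,"translation":[0,0,0],"dr":[0,0,0]}]'; python3 - <<'E'
from h import *
t=cams.grab_frame('top');s=cams.grab_frame('side')
R=lambda i,f:cv2.resize(i,None,fx=f,fy=f,interpolation=2)
cv2.imwrite('pics/v3.png',np.hstack([R(t[140:240,180:280],4),R(s[110:210,270:370],4)]))
E
```

```text
eef_pos: [0.5137, 0.1161, 0.0585]
ft_force: [3.8, 2.8, 8.7]
grasp_force: 60.0
time: 17.1
eef_pos: [0.3899, -0.0564, 0.1927]
ee_rot: [0.001, 0.933, 0.359, -0.0]
ft_force: [0.0, -0.1, -0.5]
width: 0.0501
grasp_force: 0.0
```

View pics/v3.png

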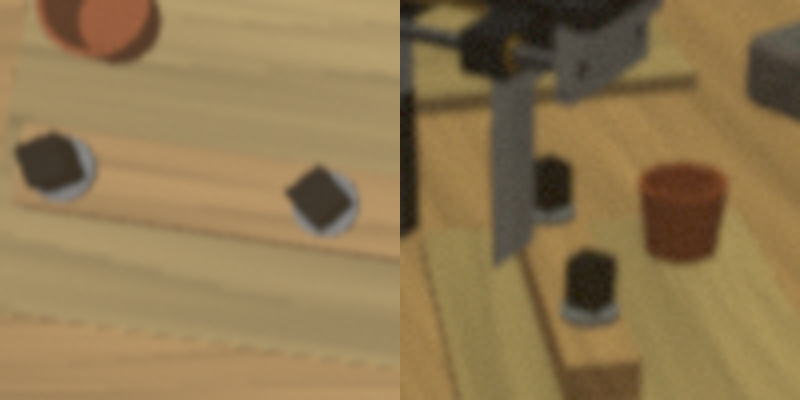

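```bash
python3 - <<'E'
from h import *
for h in(0,.003,.005):
    o=np.array([.510,.1155,.046+h]);a=np.linspace(0,6.28,60)
    rim=np.array([proj('side',o+[.018*np.cos(t),.018*np.sin(t),0]) for t in a])
    print(h,'rim bottom row',rim[:,1].max().round(1),'knob top row',proj('side',o+[0,0,.038])[1].round(1))
for l in('screw_collar','screw_knob'):
  for n in('top','side'): print(l,n,[(round(d['score'],2),[round(float(x),1) for x in d['uv']]) for d in cams.tip_of(n,l)])
print('exp',[proj(n,[.510,.1155,z]).round(1) for n in('top','side') for z in(.046,.068)])
E
```

```text
0 rim bottom row 193.7 knob top row 175.6
0.003 rim bottom row 192.6 knob top row 174.4
0.005 rim bottom row 191.8 knob top row 173.7
screw_collar top [(0.82, [261.3, 192.0]), (0.74, [464.0, 242.5])]
screw_collar side [(0.91, [340.8, 346.4]), (0.79, [286.2, 310.8]), (0.58, [305.2, 275.3]), (0.52, [316.7, 188.4]), (0.51, [313.8, 189.0]), (0.36, [338.4, 172.2])]
screw_knob top [(0.79, [256.9, 184.9]), (0.61, [468.3, 244.0])]
screw_knob side [(0.81, [306.2, 269.9]), (0.71, [287.2, 298.7]), (0.56, [340.1, 330.1]), (0.47, [317.9, 180.9])]
exp [array([260.6, 191.9]), array([259.2, 190.8]), array([316.2, 190. ]), array([316.3, 181.7])]
```

```bash
python3 -m jog '[{"gripper":0,"translation":[0.03,0.043,0],"dr":[0,0,0]},{"gripper":0,"translation":[0.03,0.043,0],"dr":[0,0,0]},{"gripper":0,"translation":[0.03,0.043,0],"dr":[0,0,0]},{"gripper":0,"translation":[0.03,0.043,0],"dr":[0,0,0]},{"gripper":0,"translation":[0.03,0.043,0],"dr":[0,0,0]},{"gripper":0,"translation":[0,0,-0.03],"dr":[0,0,0]},{"gripper":0,"translation":[0,0,-0.03],"dr":[0,0,0]},{"gripper":0,"translation":[0,0,-0.03],"dr":[0,0,0]},{"gripper":0,"translation":[0,0,-0.03],"dr":[0,0,0]},{"gripper":0,"translation":[0,0,0],"dr":[0,0,0]},{"gripper":0,"translation":[0,0,0],"dr":[0,0,0]}]' 10|egrep 'pos|ft|width'
python3 -m jog '[{"gripper":0,"translation":[0,0,-0.006],"dr":[0,0,0]},{"gripper":0,"translation":[0,0,0],"dr":[0,0,0]}]'|egrep 'pos|ft'
python3 -m jog '[{"gripper":0,"translation":[0,0,-0.002],"dr":[0,0,0]},{"gripper":0,"translation":[0,0,0],"dr":[0,0,0]}]'|egrep 'pos|ft'
```

```text
eef_pos: [0.5081, 0.1186, 0.0956]
ft_force: [0.0, -0.2, 0.3]
width: 0.0001
eef_pos: [0.5101, 0.1181, 0.0926]
ft_force: [0.3, -0.9, 1.2]
eef_pos: [0.5098, 0.1177, 0.091]
ft_force: [-1.1, -0.6, 1.2]
```

```bash
python3 -m jog '[{"gripper":0,"translation":[0,0,-0.004],"dr":[0,0,0]},{"gripper":0,"translation":[0,0,0],"dr":[0,0,0]}]'|egrep 'pos|ft'
python3 -m jog '[{"gripper":0,"translation":[0,0,-0.001],"dr":[0,0,0]},{"gripper":0,"translation":[0,0,0],"dr":[0,0,0]}]'|egrep 'pos|ft'
python3 -m jog '[{"gripper":0,"translation":[0,0,-0.001],"dr":[0,0,0]},{"gripper":0,"translation":[0,0,0],"dr":[0,0,0]}]'|egrep 'pos|ft'
python3 -m jog '[{"gripper":0,"translation":[0,0,-0.001],"dr":[0,0,0]},{"gripper":0,"translation":[0,0,0],"dr":[0,0,0]}]'|egrep 'pos|ft'
```

```text
eef_pos: [0.5092, 0.1176, 0.087]
ft_force: [0.2, 0.3, -0.4]
eef_pos: [0.5092, 0.1176, 0.0861]
ft_force: [0.4, 0.4, 0.5]
eef_pos: [0.5094, 0.1177, 0.0856]
ft_force: [0.3, -0.1, 2.8]
eef_pos: [0.5095, 0.1178, 0.0852]
ft_force: [-0.7, 0.0, 5.6]
```

```bash
python3 -m jog '[{"gripper":0,"translation":[0,0,0.03],"dr":[0,0,0]},{"gripper":0,"translation":[0.007,0.0425,0],"dr":[0,0,0]},{"gripper":0,"translation":[0.007,0.0425,0],"dr":[0,0,0]},{"gripper":0,"translation":[0.007,0.0425,0],"dr":[0,0,0]},{"gripper":0,"translation":[0.006,0.0425,0],"dr":[0,0,0]},{"gripper":0,"translation":[0,0,-0.02],"dr":[0,0,0]},{"gripper":0,"translation":[0,0,-0.004],"dr":[0,0,0]},{"gripper":0,"translation":[0,0,0],"dr":[0,0,0]},{"gripper":0,"translation":[0,0,0],"dr":[0,0,0]}]' |egrep 'pos|ft|width'
python3 -m jog '[{"gripper":0,"translation":[0,0,-0.002],"dr":[0,0,0]},{"gripper":0,"translation":[0,0,0],"dr":[0,0,0]}]'|egrep 'pos|ft'
python3 -m jog '[{"gripper":0,"translation":[0,0,-0.001],"dr":[0,0,0]},{"gripper":0,"translation":[0,0,0],"dr":[0,0,0]}]'|egrep 'pos|ft'
python3 -m jog '[{"gripper":0,"translation":[0,0,-0.001],"dr":[0,0,0]},{"gripper":0,"translation":[0,0,0],"dr":[0,0,0]}]'|egrep 'pos|ft'
python3 -m jog '[{"gripper":0,"translation":[0,0,-0.001],"dr":[0,0,0]},{"gripper":0,"translation":[0,0,0],"dr":[0,0,0]}]'|egrep 'pos|ft'
```

```text
eef_pos: [0.5303, 0.2529, 0.089]
ft_force: [0.2, -0.2, -0.5]
width: 0.0006
eef_pos: [0.5311, 0.2528, 0.0881]
ft_force: [0.6, -0.5, -0.1]
eef_pos: [0.531, 0.2532, 0.0873]
ft_force: [-0.6, 0.5, -0.1]
eef_pos: [0.5309, 0.2535, 0.0862]
ft_force: [-0.0, -0.6, 0.2]
eef_pos: [0.5308, 0.2537, 0.0852]
ft_force: [-0.6, 0.4, 0.7]
```

```bash
python3 -m jog '[{"gripper":0,"translation":[0,0,-0.001],"dr":[0,0,0]},{"gripper":0,"translation":[0,0,0],"dr":[0,0,0]}]'|egrep 'pos|ft'
python3 -m jog '[{"gripper":0,"translation":[0,0,-0.001],"dr":[0,0,0]},{"gripper":0,"translation":[0,0,0],"dr":[0,0,0]}]'|egrep 'pos|ft'
python3 -m jog '[{"gripper":0,"translation":[0,0,0.03],"dr":[0,0,0]},{"gripper":0,"translation":[0,0,0],"dr":[0,0,0]}]'|egrep 'pos|ft'
```

```text
eef_pos: [0.5307, 0.2538, 0.0843]
ft_force: [1.1, 0.4, 0.3]
eef_pos: [0.5308, 0.2538, 0.0843]
ft_force: [-1.3, -0.1, 4.7]
eef_pos: [0.5331, 0.2546, 0.1107]
ft_force: [0.5, 0.4, 0.7]
```

```bash
python3 - <<'E'
from h import *
print(atz('top',(260,189.5),.085),atz('top',(230-37.5,180.7),.084))
t=cams.grab_frame('top');print([(d['score'],d['uv']) for d in cams.tip_of('top','screw_collar')][:3])
im=cv2.imread('pics/v3.png')[:,:400]; g=im.max(2)
m=(g<75).astype(np.uint8);n,l,st,c=cv2.connectedComponentsWithStats(m)
for i in range(1,n):
    if st[i,4]>300: 
        p=c[i]/4+[180,140];r=cv2.minAreaRect(np.argwhere(l==i)[:,::-1].astype(np.float32));print(st[i],p,r,atz('top',np.array(r[0])/4+[180,140],.084))
E
```

```text
[0.5109563  0.11157086 0.085     ] [0.5282972  0.24759858 0.084     ]
[(0.81, [464.8, 241.0]), (0.78, [394.5, 243.5]), (0.6, [261.6, 193.7])]
[  19  137   63   53 2356] [192.62648557 180.79870543] ((50.28767013549805, 163.26712036132812), (49.85953140258789, 52.78555679321289), 69.44395446777344) [0.52806054 0.24744764 0.084     ]
[ 291  171   58   56 1908] [259.98335954 189.70361635] ((319.63446044921875, 198.71377563476562), (48.41551971435547, 41.6888313293457), 48.36646270751953) [0.51070135 0.11188699 0.084     ]
```

```bash
python3 -m jog '[{"gripper":50,"translation":[0,0,0.01],"dr":[0,0,0]},{"gripper":50,"translation":[-0.0065,-0.0435,0],"dr":[0,0,0]},{"gripper":50,"translation":[-0.0065,-0.0435,0],"dr":[0,0,0]},{"gripper":50,"translation":[-0.0065,-0.0435,0],"dr":[0,0,0]},{"gripper":50,"translation":[-0.0065,-0.0435,0],"dr":[0,0,0]},{"gripper":50,"translation":[0,0,0],"dr":[0,0,0]},{"gripper":50,"translation":[0,0,0],"dr":[0,0,0]},{"gripper":50,"translation":[0,0,0],"dr":[0,0,0]}]'
```

```text
time: 22.0
eef_pos: [0.5101, 0.1148, 0.1156]
ee_rot: [-0.0, 0.933, 0.36, 0.0]
ft_force: [-0.5, 0.2, -0.9]
width: 0.0491
grasp_force: 0.0
```

```bash
python3 -m jog '[{"gripper":50,"translation":[0,0,-0.02],"dr":[0,0,0]},{"gripper":50,"translation":[0,0,-0.02],"dr":[0,0,0]},{"gripper":50,"translation":[0,0,-0.02],"dr":[0,0,0]},{"gripper":50,"translation":[0,0,-0.0085],"dr":[0,0,0]},{"gripper":50,"translation":[0,0,0],"dr":[0,0,0]},{"gripper":50,"translation":[0,0,0],"dr":[0,0,0]}]' 60|egrep 'pos|ft'; python3 -m jog '[{"gripper":15,"translation":[0,0,0],"dr":[0,0,0]},{"gripper":15,"translation":[0,0,0],"dr":[0,0,0]},{"gripper":15,"translation":[0,0,0],"dr":[0,0,0]},{"gripper":15,"translation":[0,0,0],"dr":[0,0,0]},{"gripper":15,"translation":[0,0,0],"dr":[0,0,0]},{"gripper":15,"translation":[0,0,0],"dr":[0,0,0]},{"gripper":15,"translation":[0,0,0],"dr":[0,0,0]},{"gripper":15,"translation":[0,0,0],"dr":[0,0,0]}]'; python3 -m jog '[{"gripper":15,"translation":[0,0,-0.0015],"dr":[0,0,0]},{"gripper":15,"translation":[0,0,0],"dr":[0,0,0]}]'|egrep 'pos|ft'
```

```text
eef_pos: [0.5102, 0.1155, 0.0608]
ft_force: [-0.4, -0.4, 1.4]
time: 23.17
eef_pos: [0.5105, 0.1145, 0.0613]
ee_rot: [0.0, 0.933, 0.36, 0.001]
ft_force: [-0.2, 0.1, 1.4]
width: 0.0237
grasp_force: 59.6
eef_pos: [0.5107, 0.1145, 0.0608]
ft_force: [-0.7, -0.0, 7.5]
```

```bash
python3 -m jog '[{"gripper":15,"translation":[0,0,-0.001],"dr":[0,0,0]},{"gripper":15,"translation":[0,0,-0.0008],"dr":[0,0,0]},{"gripper":15,"translation":[0,0,0],"dr":[0,0,0]}]'|egrep 'pos|ft'; python3 -m jog '[{"gripper":15,"translation":[0,0,-0.0001],"dr":[0,0,-0.014]},{"gripper":15,"translation":[0,0,-0.0001],"dr":[0,0,-0.014]},{"gripper":15,"translation":[0,0,-0.0001],"dr":[0,0,-0.014]},{"gripper":15,"translation":[0,0,-0.0001],"dr":[0,0,-0.014]},{"gripper":15,"translation":[0,0,0],"dr":[0,0,0]}]'|egrep 'pos|ft'; python3 -m jog '[{"gripper":15,"translation":[0,0,-0.0001],"dr":[0,0,-0.014]},{"gripper":15,"translation":[0,0,-0.0001],"dr":[0,0,-0.014]},{"gripper":15,"translation":[0,0,-0.0001],"dr":[0,0,-0.014]},{"gripper":15,"translation":[0,0,-0.0001],"dr":[0,0,-0.014]},{"gripper":15,"translation":[0,0,0],"dr":[0,0,0]}]'|egrep 'pos|ft'
```

```text
eef_pos: [0.5108, 0.1145, 0.0605]
ft_force: [-3.1, -0.3, 15.7]
eef_pos: [0.5106, 0.1153, 0.0603]
ft_force: [-3.0, 1.1, 16.4]
eef_pos: [0.5105, 0.1163, 0.0603]
ft_force: [-4.2, 3.9, 18.2]
```

```bash
python3 -m jog '[{"gripper":15,"translation":[-0.0008,0.0008,-0.0004],"dr":[0,0,0]},{"gripper":15,"translation":[0,0,0],"dr":[0,0,0]}]'|egrep 'pos|ft'; python3 -m jog '[{"gripper":15,"translation":[0,0.0003,-0.0001],"dr":[0,0,-0.014]},{"gripper":15,"translation":[0,0.0003,-0.0001],"dr":[0,0,-0.014]},{"gripper":15,"translation":[0,0.0003,-0.0001],"dr":[0,0,-0.014]},{"gripper":15,"translation":[0,0.0003,-0.0001],"dr":[0,0,-0.014]},{"gripper":15,"translation":[0,0,0],"dr":[0,0,0]}]'|egrep 'pos|ft|rot'; python3 -c "
from plant import get_state;s=get_state();print(s['time'],s['joint_positions'][5],s['ft_torque'],s['ft_force'],s['eef_pos'])"
```

```text
eef_pos: [0.5104, 0.1163, 0.0603]
ft_force: [-4.1, 1.8, 18.7]
eef_pos: [0.5109, 0.1174, 0.0603]
ee_rot: [-0.002, 0.987, -0.16, 0.002]
ft_force: [-3.8, 2.9, 21.0]
25.0 1.9829047670644377 [0.63866031 0.65864759 0.04172445] [-3.76418941  2.89888264 20.97029092] [0.51092337 0.11742861 0.06032373]
```

```bash
python3 -m jog '[{"gripper":15,"translation":[0,0,0.001],"dr":[0,0,0]},{"gripper":15,"translation":[0,0,0.001],"dr":[0,0,0]},{"gripper":15,"translation":[0,0,0.001],"dr":[0,0,0]},{"gripper":15,"translation":[0,0,0.0005],"dr":[0,0,0]},{"gripper":15,"translation":[0,0,0],"dr":[0,0,0]},{"gripper":15,"translation":[0,0,0],"dr":[0,0,0]}]'|egrep 'pos|ft'; python3 -m jog '[{"gripper":15,"translation":[0,0,0.0005],"dr":[0,0,0]},{"gripper":15,"translation":[0,0,0],"dr":[0,0,0]}]'|egrep 'pos|ft';
```

```text
eef_pos: [0.5109, 0.1171, 0.0609]
ft_force: [0.0, 2.8, 7.1]
eef_pos: [0.5108, 0.1169, 0.061]
ft_force: [0.5, 2.2, 6.6]
```

Height under load is rigid, but the free height is still ~1.3 mm above home: the grip is off-axis (side force), so the collar probably bears on one edge. I'll release, turn the gripper back half a turn, and regrip on the true axis (~(0.512,0.1156)).

```bash
python3 -m jog '[{"gripper":50,"translation":[0,0,0],"dr":[0,0,0]},{"gripper":50,"translation":[0,0,0],"dr":[0,0,0]},{"gripper":50,"translation":[0,0,0],"dr":[0,0,0]},{"gripper":50,"translation":[0,0,0],"dr":[0,0,0]},{"gripper":50,"translation":[0,0,0.02],"dr":[0,0,0]},{"gripper":50,"translation":[0,0,0.03],"dr":[0,0,0]},{"gripper":50,"translation":[0,0,0],"dr":[0,0,0]},{"gripper":50,"translation":[0,0,0],"dr":[0,0,0]}]'|egrep 'pos|rot'; python3 -m jog '[{"gripper":50,"translation":[0,0,0],"dr":[0,0,0.0192]},{"gripper":50,"translation":[0,0,0],"dr":[0,0,0.0192]},{"gripper":50,"translation":[0,0,0],"dr":[0,0,0.0192]},{"gripper":50,"translation":[0,0,0],"dr":[0,0,0.0192]},{"gripper":50,"translation":[0,0,0],"dr":[0,0,0.0192]},{"gripper":50,"translation":[0,0,0],"dr":[0,0,0.0192]},{"gripper":50,"translation":[0,0,0],"dr":[0,0,0.0192]},{"gripper":50,"translation":[0,0,0],"dr":[0,0,0.0192]},{"gripper":50,"translation":[0,0,0],"dr":[0,0,0.0192]},{"gripper":50,"translation":[0,0,0],"dr":[0,0,0.0192]},{"gripper":50,"translation":[0,0,0],"dr":[0,0,0.0192]},{"gripper":50,"translation":[0,0,0],"dr":[0,0,0.0192]},{"gripper":50,"translation":[0,0,0],"dr":[0,0,0.0192]}]'|grep rot; python3 -m jog '[{"gripper":50,"translation":[0,0,0],"dr":[0,0,0.0192]},{"gripper":50,"translation":[0,0,0],"dr":[0,0,0.0192]},{"gripper":50,"translation":[0,0,0],"dr":[0,0,0.0192]},{"gripper":50,"translation":[0,0,0],"dr":[0,0,0.0192]},{"gripper":50,"translation":[0,0,0],"dr":[0,0,0.0192]},{"gripper":50,"translation":[0,0,0],"dr":[0,0,0.0192]},{"gripper":50,"translation":[0,0,0],"dr":[0,0,0.0192]},{"gripper":50,"translation":[0,0,0],"dr":[0,0,0.0192]},{"gripper":50,"translation":[0,0,0],"dr":[0,0,0.0192]},{"gripper":50,"translation":[0,0,0],"dr":[0,0,0.0192]},{"gripper":50,"translation":[0,0,0],"dr":[0,0,0.0192]},{"gripper":50,"translation":[0,0,0],"dr":[0,0,0.0192]},{"gripper":50,"translation":[0,0,0],"dr":[0,0,0.0200]},{"gripper":50,"translation":[0,0,0],"dr":[0,0,0]},{"gripper":50,"translation":[0,0,0],"dr":[0,0,0]}]'; python3 - <<'E'
from h import *
s=cams.grab_frame('side')
R=lambda i,f:cv2.resize(i,None,fx=f,fy=f,interpolation=2)
cv2.imwrite('pics/v4.png',R(s[130:205,280:370],8))
print(get_state()['joint_positions'][5])
E
```

```text
eef_pos: [0.5101, 0.1161, 0.1008]
ee_rot: [-0.0, 0.987, -0.158, 0.001]
ee_rot: [-0.001, 0.809, 0.588, -0.001]
time: 28.67
eef_pos: [0.5085, 0.116, 0.099]
ee_rot: [-0.001, 0.16, 0.987, -0.0]
ft_force: [0.3, -0.3, -0.7]
width: 0.0497
grasp_force: 0.0
-1.158203382034211
```

View pics/v4.png

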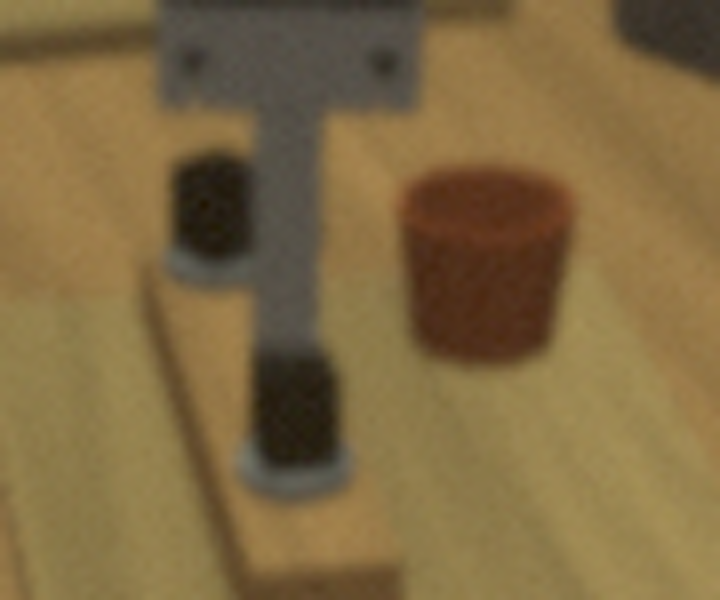

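Side view: the screw stands upright, pot and second screw undisturbed; the finger (col ~290) is slightly left of the knob (col ~296), so the correction is +x. Regrip.

```bash
python3 -m jog '[{"gripper":50,"translation":[0.0035,0,-0.02],"dr":[0,0,0]},{"gripper":50,"translation":[0,0,-0.02],"dr":[0,0,0]},{"gripper":50,"translation":[0,0,-0.008],"dr":[0,0,0]},{"gripper":50,"translation":[0,0,0],"dr":[0,0,0]},{"gripper":15,"translation":[0,0,0],"dr":[0,0,0]},{"gripper":15,"translation":[0,0,0],"dr":[0,0,0]},{"gripper":15,"translation":[0,0,0],"dr":[0,0,0]},{"gripper":15,"translation":[0,0,0],"dr":[0,0,0]},{"gripper":15,"translation":[0,0,0],"dr":[0,0,0]},{"gripper":15,"translation":[0,0,0],"dr":[0,0,0]},{"gripper":15,"translation":[0,0,0],"dr":[0,0,0]},{"gripper":15,"translation":[0,0,0],"dr":[0,0,0]},{"gripper":15,"translation":[0,0,0],"dr":[0,0,0]}]' 60; python3 -m jog '[{"gripper":15,"translation":[0,0,-0.001],"dr":[0,0,0]},{"gripper":15,"translation":[0,0,-0.001],"dr":[0,0,0]},{"gripper":15,"translation":[0,0,0],"dr":[0,0,0]}]'|egrep 'pos|ft';python3 -m jog '[{"gripper":15,"translation":[0,0,-0.001],"dr":[0,0,0]},{"gripper":15,"translation":[0,0,0],"dr":[0,0,0]}]'|egrep 'pos|ft'
```

```text
time: 29.8
eef_pos: [0.5127, 0.1162, 0.0622]
ee_rot: [0.001, 0.159, 0.987, 0.0]
ft_force: [0.5, 0.9, 2.8]
width: 0.0241
grasp_force: 56.9
eef_pos: [0.513, 0.1161, 0.0615]
ft_force: [-0.9, -0.8, 9.8]
eef_pos: [0.5131, 0.1161, 0.0613]
ft_force: [-2.2, -0.2, 13.4]
```

```bash
python3 -m jog '[{"gripper":15,"translation":[0,0,-0.001],"dr":[0,0,0]},{"gripper":15,"translation":[0,0,-0.001],"dr":[0,0,0]},{"gripper":15,"translation":[0,0,0],"dr":[0,0,0]}]'|egrep 'pos|ft';python3 -m jog '[{"gripper":15,"translation":[0,0,0],"dr":[0,0,-0.014]},{"gripper":15,"translation":[0,0,0],"dr":[0,0,-0.014]},{"gripper":15,"translation":[0,0,0],"dr":[0,0,-0.014]},{"gripper":15,"translation":[0,0,0],"dr":[0,0,-0.014]},{"gripper":15,"translation":[0,0,0],"dr":[0,0,-0.014]},{"gripper":15,"translation":[0,0,0],"dr":[0,0,-0.014]},{"gripper":15,"translation":[0,0,0],"dr":[0,0,0]}]'|egrep 'pos|ft'; python3 -m jog '[{"gripper":15,"translation":[0,0,0],"dr":[0,0,-0.014]},{"gripper":15,"translation":[0,0,0],"dr":[0,0,-0.014]},{"gripper":15,"translation":[0,0,0],"dr":[0,0,-0.014]},{"gripper":15,"translation":[0,0,0],"dr":[0,0,-0.014]},{"gripper":15,"translation":[0,0,0],"dr":[0,0,-0.014]},{"gripper":15,"translation":[0,0,0],"dr":[0,0,-0.014]},{"gripper":15,"translation":[0,0,0],"dr":[0,0,0]}]'|egrep 'pos|ft'
```

```text
eef_pos: [0.5133, 0.1161, 0.061]
ft_force: [-3.5, 0.1, 22.4]
eef_pos: [0.5135, 0.1162, 0.061]
ft_force: [-2.9, 0.4, 22.2]
eef_pos: [0.5127, 0.1158, 0.061]
ft_force: [-5.0, -1.5, 22.9]
```

```bash
python3 -m jog '[{"gripper":15,"translation":[-0.0008,0,-0.0007],"dr":[0,0,0]},{"gripper":15,"translation":[0,0,0],"dr":[0,0,-0.016]},{"gripper":15,"translation":[0,0,0],"dr":[0,0,-0.016]},{"gripper":15,"translation":[0,0,0],"dr":[0,0,-0.016]},{"gripper":15,"translation":[0,0,0],"dr":[0,0,-0.016]},{"gripper":15,"translation":[0,0,0],"dr":[0,0,-0.016]},{"gripper":15,"translation":[0,0,0],"dr":[0,0,-0.016]},{"gripper":15,"translation":[0,0,0],"dr":[0,0,-0.016]},{"gripper":15,"translation":[0,0,0],"dr":[0,0,-0.016]},{"gripper":15,"translation":[0,0,0],"dr":[0,0,0]}]'|egrep 'pos|ft|rot';  python3 -m jog '[{"gripper":15,"translation":[0,0,0.001],"dr":[0,0,0]},{"gripper":15,"translation":[0,0,0.001],"dr":[0,0,0]},{"gripper":15,"translation":[0,0,0.001],"dr":[0,0,0]},{"gripper":15,"translation":[0,0,0.001],"dr":[0,0,0]},{"gripper":15,"translation":[0,0,0],"dr":[0,0,0]},{"gripper":15,"translation":[0,0,0],"dr":[0,0,0]}]'|egrep 'pos|ft';  python3 -m jog '[{"gripper":15,"translation":[0,0,0.0007],"dr":[0,0,0]},{"gripper":15,"translation":[0,0,0],"dr":[0,0,0]}]'|egrep 'pos|ft|time'
```

```text
eef_pos: [0.513, 0.1165, 0.061]
ee_rot: [0.001, 0.887, 0.462, 0.002]
ft_force: [-4.3, -0.5, 24.7]
eef_pos: [0.5126, 0.1164, 0.0615]
ft_force: [0.1, 1.2, 7.3]
time: 33.13
eef_pos: [0.5125, 0.1163, 0.0617]
ft_force: [0.9, 0.5, 6.5]
```

```bash
python3 -m jog '[{"gripper":50,"translation":[0,0,0.0005],"dr":[0,0,0]},{"gripper":50,"translation":[0,0,0],"dr":[0,0,0]},{"gripper":50,"translation":[0,0,0],"dr":[0,0,0]},{"gripper":50,"translation":[0,0,0],"dr":[0,0,0]},{"gripper":50,"translation":[0,0,0.02],"dr":[0,0,0]},{"gripper":50,"translation":[0,0,0.02],"dr":[0,0,0]},{"gripper":0,"translation":[0,0,0],"dr":[0,0,0]},{"gripper":0,"translation":[0,0,0],"dr":[0,0,0]},{"gripper":0,"translation":[0,0,0],"dr":[0,0,0]},{"gripper":0,"translation":[0,0,0],"dr":[0,0,0]},{"gripper":0,"translation":[0,0,0],"dr":[0,0,0]},{"gripper":0,"translation":[0,0,0],"dr":[0,0,0]}]' 10|egrep 'pos|ft|wid';  python3 -m jog '[{"gripper":0,"translation":[0,0,-0.005],"dr":[0,0,0]},{"gripper":0,"translation":[0,0,-0.004],"dr":[0,0,0]},{"gripper":0,"translation":[0,0,0],"dr":[0,0,0]},{"gripper":0,"translation":[0,0,0],"dr":[0,0,0]}]'|egrep 'pos|ft'
```

```text
eef_pos: [0.5111, 0.1161, 0.0927]
ft_force: [-0.1, 0.4, -0.6]
width: 0.0133
eef_pos: [0.5112, 0.1161, 0.0857]
ft_force: [-0.1, 1.2, -0.3]
```

```bash
python3 -m jog '[{"gripper":0,"translation":[0,0,-0.0008],"dr":[0,0,0]},{"gripper":0,"translation":[0,0,0],"dr":[0,0,0]},{"gripper":0,"translation":[0,0,0],"dr":[0,0,0]}]'|egrep 'pos|ft';python3 -m jog '[{"gripper":0,"translation":[0,0,-0.0008],"dr":[0,0,0]},{"gripper":0,"translation":[0,0,0],"dr":[0,0,0]},{"gripper":0,"translation":[0,0,0],"dr":[0,0,0]}]'|egrep 'pos|ft';python3 -m jog '[{"gripper":0,"translation":[0,0,-0.001],"dr":[0,0,0]},{"gripper":0,"translation":[0,0,0],"dr":[0,0,0]},{"gripper":0,"translation":[0,0,0],"dr":[0,0,0]}]'|egrep 'pos|ft'
```

```text
eef_pos: [0.5116, 0.1161, 0.0856]
ft_force: [0.3, 0.4, 0.4]
eef_pos: [0.5116, 0.1161, 0.085]
ft_force: [-0.4, 0.6, -0.2]
eef_pos: [0.5118, 0.1161, 0.0843]
ft_force: [0.3, -0.5, 2.0]
```

Contact is now at 0.0844, against 0.0843 for the home screw, so the collar is down. Retreat and hand in.

```bash
python3 -m jog '[{"gripper":0,"translation":[0,0,0.02],"dr":[0,0,0]},{"gripper":0,"translation":[0,0,0.04],"dr":[0,0,0]},{"gripper":0,"translation":[0,0,0.04],"dr":[0,0,0]},{"gripper":0,"translation":[-0.03,-0.03,0],"dr":[0,0,0]},{"gripper":0,"translation":[-0.03,-0.03,0],"dr":[0,0,0]},{"gripper":0,"translation":[-0.03,-0.03,0],"dr":[0,0,0]},{"gripper":0,"translation":[-0.03,-0.03,0],"dr":[0,0,0]},{"gripper":0,"translation":[0,0,0],"dr":[0,0,0]},{"gripper":0,"translation":[0,0,0],"dr":[0,0,0]},{"gripper":0,"translation":[0,0,0],"dr":[0,0,0]}]'; python3 - <<'E'
from h import *
s=cams.grab_frame('side')
for l in('stamp_round_mid','stamp_square_mid','pot','screw_collar'): print(l,[(round(d['score'],2),np.round(d['uv'])) for d in cams.tip_of('side',l)][:5])
from plant import order
print(order.sign_off())
E
```

```text
time: 36.05
eef_pos: [0.4163, 0.0203, 0.1644]
ee_rot: [0.0, 0.886, 0.463, 0.001]
ft_force: [-0.5, 0.8, 0.4]
width: 0.0008
grasp_force: 0.0
stamp_round_mid [(0.62, array([422., 269.]))]
stamp_square_mid [(0.93, array([378., 275.]))]
pot [(0.79, array([338., 171.]))]
screw_collar [(0.97, array([308., 276.])), (0.66, array([283., 310.])), (0.57, array([341., 339.])), (0.48, array([313., 191.]))]
the job is handed in; nothing more can be done
None
```

The job is handed in at about 36 s, with no verdict returned: the screw is in the pilot hole and released, its knob top level with the home screw's within about 0.2 mm by touch. Measured push stayed under 25 N, and stamps and pot show no clear shift in the last side picture.

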